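# Load the washing carrier with guide bushes and lock both rows

### The arm

A 7-joint arm with a two-finger parallel gripper is mounted at the origin on the work surface. World frame = base frame: x ahead of the robot, y to its left, z up, the work surface at z = 0. Lengths are in m, angles in rad, forces in N, time in s.
With the tool pointing down it reaches from about 0.4 to 0.875 m from the base axis. Payload 6.5 kg.
Tool frame: the origin (TCP) lies midway between the tips of the shut fingers; the grasp point (between the pads) lies 19 mm behind it; z points along the fingers, y is the line along which they close (so a half turn about z gives the same grasp; the last joint's range is limited). The gripper opens to 88 mm and grips with 3 to 60 N. Pads are 18 mm wide; open, the fingers measure 123 mm over their backs; the gripper's body (75 mm by 187 mm) begins 45 mm behind the grasp point.
Start: joints at [-1.244, 0.536, -0.004, 1.538, 0.003, 1.067, -0.071], TCP at [0.249, 0.6, 0.239] pointing down, gripper open.
Joint ranges: [-2.7, 2.7], [-0.37, 2.16], [-1.27, 1.26], [0.24, 2.4], [-1.31, 4.45], [0.19, 1.91], [-2.76, 2.76]. Speed limits (rad/s): [2.39, 2.39, 3.14, 3.14, 3.14, 3.14, 3.14].

### API

Orientations are given as [roll, pitch, yaw] about the fixed x, y, z axes, in that order (R = Rz(yaw) Ry(pitch) Rx(roll)).
In Python, from station import env gives the robot as it stands. The module is installed in compiled form; this text tells all that it offers. Calls block until the motion is done:
- env.goto(position, orientation): joint-space move of the TCP to a pose.
- env.move_straight(position, rot=None, max_speed=0.15, force_limit=None): straight line of the TCP; rot=None keeps the orientation; max_speed is the mean speed in m/s. With force_limit (N) it stops when the force on the tool has changed by that much, and returns True; else False.
- env.move_j(angles): joint-space move.
- env.move_gripper(opening): finger opening in m; the grip force is fixed at half the most; returns when the fingers have stopped.
- env.sleep(seconds).
- env.solve_ik(position, orientation): joint angles nearest the present ones, or None.
- env.sense(): the state.
- env.camera(name): name is "scene" or "side" or "wrist"; returns the picture (480x640x3 uint8, blue, green, red); there is no depth.
- env.get_calibration(name): a dict with "camera_matrix" (3x3 intrinsics, pixels), "T" (4x4, takes a point from camera to world coordinates). Camera axes: x right, y down, z forward; pixel columns grow to the right and rows downward; lengths in m; the calibration is good to about 2 mm. A picture is of the moment at which its call begins: read the wrist's pose just before it. get_calibration takes no time and is no camera call; for the wrist camera it gives the pose at the moment of the call.
A pose or a line that the arm cannot do raises env.MotionError and nothing moves.
- env.hand_in(): hands the job in; it is judged then, once.
The state is a dict: "t": time; "joint_pos": joint angles; "joint_vel": joint speeds; "effort": joint torques, N m; "tcp_pos": TCP position; "ee_rot": TCP orientation; "contact_force": force on the tool from outside, world axes, zero at the start; "torque": the same for the moment, N m; "width": finger opening in m; "grip_force": force on a finger pad.
Only numpy, scipy, OpenCV 4.12 (cv2) and the standard library are available. Lean on these libraries where they do the work, as an engineer would, in place of code of your own. Each camera call takes 0.05 s, during which the arm holds its last target. There are 200 camera calls.

### The job

Load the washing carrier: stand every guide bush, flange down and fully home, in a seat of the row that matches its length - long bushes in the row with the taller end posts, short ones in the row with the lower posts. Then lock each row with one hold-down bar: tilt the bar to pass its oblong eye over the stud's hammer head, then level it and set its small hole over the pin at the other end, so that the bar lies flat on both posts, handle up. Leave the oil bottle and the wooden case where they are.

Things in the scene. Friction and masses are not known exactly. Their poses are not given: they have to be found in the camera images.
- tall_seat1 (a point): Floor centre of seat 1 of the tall row (for a long bush): a round recess 48 mm across, 10 mm deep, floor 10 mm above the bench. z up, y along the row from stud to pin. The washing carrier is a fixed steel plate 185 x 250 x 20 mm with two rows of seats, 105 mm apart, and a post at both ends of each row; both studs are at the same end.
- tall_seat2 (a point): Floor centre of seat 2 of the tall row (for a long bush): a round recess 48 mm across, 10 mm deep, floor 10 mm above the bench. z up, y along the row from stud to pin. Seats are 54 mm apart; seat 1 is 64 mm from the stud, seat 3 is 36 mm from the pin.
- tall_seat3 (a point): Floor centre of seat 3 of the tall row (for a long bush): a round recess 48 mm across, 10 mm deep, floor 10 mm above the bench. z up, y along the row from stud to pin.
- tall_stud (a point): Tall row: on the stud's axis, on the flat top of its post (108 mm above the bench; 34 mm across the row, 20 mm along it). z up, y along the row to the pin. Above it a round stem 10 mm thick, then a hammer head 40 mm long along the row, 14 mm across, 7 mm thick, its underside 20 mm above this point.
- tall_pin (a point): Tall row: on the pin's axis, on the flat top of its post (108 mm above the bench; 34 mm across the row, 20 mm along it). The plain headless pin, 9 mm thick, stands 8 mm above this point. 208 mm from the stud.
- low_seat1 (a point): Floor centre of seat 1 of the low row (for a short bush): a round recess 48 mm across, 10 mm deep, floor 10 mm above the bench. z up, y along the row from stud to pin. The washing carrier is a fixed steel plate 185 x 250 x 20 mm with two rows of seats, 105 mm apart, and a post at both ends of each row; both studs are at the same end.
- low_seat2 (a point): Floor centre of seat 2 of the low row (for a short bush): a round recess 48 mm across, 10 mm deep, floor 10 mm above the bench. z up, y along the row from stud to pin. Seats are 54 mm apart; seat 1 is 64 mm from the stud, seat 3 is 36 mm from the pin.
- low_seat3 (a point): Floor centre of seat 3 of the low row (for a short bush): a round recess 48 mm across, 10 mm deep, floor 10 mm above the bench. z up, y along the row from stud to pin.
- low_stud (a point): Low row: on the stud's axis, on the flat top of its post (83 mm above the bench; 34 mm across the row, 20 mm along it). z up, y along the row to the pin. Above it a round stem 10 mm thick, then a hammer head 40 mm long along the row, 14 mm across, 7 mm thick, its underside 20 mm above this point.
- low_pin (a point): Low row: on the pin's axis, on the flat top of its post (83 mm above the bench; 34 mm across the row, 20 mm along it). The plain headless pin, 9 mm thick, stands 8 mm above this point. 208 mm from the stud.
- bar1_grip (a point): Hold-down bar, loose, flat steel 254 x 38 x 4 mm, about 0.35 kg; the two are alike, either fits either row; lies handle up. Point: middle of its handle's cross-bar (84 mm along the bar, 10 wide, 14 high; 31 mm above the bar's underside, 20 mm of air under it), near the balance point. x along the bar from eye to small hole, z up on the handle side.
- bar1_eye (a point): Centre of the bar's oblong eye, at the underside: 36 mm along the bar by 22 mm across (shorter than the 40 mm stud head); the bar ends 12 mm beyond it. 100 mm from the handle's middle; axes as for the grip. With the bar home it lies about 4 mm from the stud's axis, towards the pin.
- bar1_hole (a point): Centre of the small hole at the bar's other end, at the underside: 18 mm along the bar by 16 mm across; 204 mm from the eye's centre; axes as for the grip.
- bar2_grip (a point): Hold-down bar, loose, flat steel 254 x 38 x 4 mm, about 0.35 kg; the two are alike, either fits either row; lies handle up. Point: middle of its handle's cross-bar (84 mm along the bar, 10 wide, 14 high; 31 mm above the bar's underside, 20 mm of air under it), near the balance point. x along the bar from eye to small hole, z up on the handle side.
- bar2_eye (a point): Centre of the bar's oblong eye, at the underside: 36 mm along the bar by 22 mm across (shorter than the 40 mm stud head); the bar ends 12 mm beyond it. 100 mm from the handle's middle; axes as for the grip. With the bar home it lies about 4 mm from the stud's axis, towards the pin.
- bar2_hole (a point): Centre of the small hole at the bar's other end, at the underside: 18 mm along the bar by 16 mm across; 204 mm from the eye's centre; axes as for the grip.
- long1_mid (a point): Long guide bush, loose steel sleeve 95 mm long, 34 mm outside diameter, flange 42 mm across and 9 mm thick at its foot (lower edge chamfered), about 400 g, standing flange down; may be absent. Point on its axis half-way up (47.5 mm above its foot); z from the flange to the open end.
- long2_mid (a point): Long guide bush, loose steel sleeve 95 mm long, 34 mm outside diameter, flange 42 mm across and 9 mm thick at its foot (lower edge chamfered), about 400 g, standing flange down; may be absent. Point on its axis half-way up (47.5 mm above its foot); z from the flange to the open end.
- long3_mid (a point): Long guide bush, loose steel sleeve 95 mm long, 34 mm outside diameter, flange 42 mm across and 9 mm thick at its foot (lower edge chamfered), about 400 g, standing flange down; may be absent. Point on its axis half-way up (47.5 mm above its foot); z from the flange to the open end.
- short1_mid (a point): Short guide bush, loose steel sleeve 70 mm long, 34 mm outside diameter, flange 42 mm across and 9 mm thick at its foot (lower edge chamfered), about 295 g, standing flange down; may be absent. Point on its axis half-way up (35 mm above its foot); z from the flange to the open end.
- short2_mid (a point): Short guide bush, loose steel sleeve 70 mm long, 34 mm outside diameter, flange 42 mm across and 9 mm thick at its foot (lower edge chamfered), about 295 g, standing flange down; may be absent. Point on its axis half-way up (35 mm above its foot); z from the flange to the open end.
- short3_mid (a point): Short guide bush, loose steel sleeve 70 mm long, 34 mm outside diameter, flange 42 mm across and 9 mm thick at its foot (lower edge chamfered), about 295 g, standing flange down; may be absent. Point on its axis half-way up (35 mm above its foot); z from the flange to the open end.
- oil: Bystander: white oil bottle, 52 mm across, 150 mm high; origin at the centre of its underside.
- case: Bystander: wooden instrument case 90 x 170 x 45 mm; origin at the centre of its underside.

How it is judged:
At the end, for the whole second after the job is handed in: Every bush upright (0.1 rad) in a seat of its own row, within 6 mm of its centre and 4 mm of fully home; on each row one bar at rest, level (0.05 rad), underside within 4 mm of both post tops, eye centre within 14 mm of the stud, small hole within 9 mm of the pin (((horizontal distance between long1_mid and tall_seat1 below 0.006 m and z of long1_mid in the frame of tall_seat1 between 0.0435 and 0.0515 m) or (horizontal distance between long1_mid and tall_seat2 below 0.006 m and z of long1_mid in the frame of tall_seat2 between 0.0435 and 0.0515 m) or (horizontal distance between long1_mid and tall_seat3 below 0.006 m and z of long1_mid in the frame of tall_seat3 between 0.0435 and 0.0515 m)) and angle between each of long1_mid, long2_mid, long3_mid, short1_mid, short2_mid, short3_mid's own z axis and vertical below 0.1 rad and ((horizontal distance between long2_mid and tall_seat1 below 0.006 m and z of long2_mid in the frame of tall_seat1 between 0.0435 and 0.0515 m) or (horizontal distance between long2_mid and tall_seat2 below 0.006 m and z of long2_mid in the frame of tall_seat2 between 0.0435 and 0.0515 m) or (horizontal distance between long2_mid and tall_seat3 below 0.006 m and z of long2_mid in the frame of tall_seat3 between 0.0435 and 0.0515 m)) and ((horizontal distance between long3_mid and tall_seat1 below 0.006 m and z of long3_mid in the frame of tall_seat1 between 0.0435 and 0.0515 m) or (horizontal distance between long3_mid and tall_seat2 below 0.006 m and z of long3_mid in the frame of tall_seat2 between 0.0435 and 0.0515 m) or (horizontal distance between long3_mid and tall_seat3 below 0.006 m and z of long3_mid in the frame of tall_seat3 between 0.0435 and 0.0515 m)) and ((horizontal distance between short1_mid and low_seat1 below 0.006 m and z of short1_mid in the frame of low_seat1 between 0.031 and 0.039 m) or (horizontal distance between short1_mid and low_seat2 below 0.006 m and z of short1_mid in the frame of low_seat2 between 0.031 and 0.039 m) or (horizontal distance between short1_mid and low_seat3 below 0.006 m and z of short1_mid in the frame of low_seat3 between 0.031 and 0.039 m)) and ((horizontal distance between short2_mid and low_seat1 below 0.006 m and z of short2_mid in the frame of low_seat1 between 0.031 and 0.039 m) or (horizontal distance between short2_mid and low_seat2 below 0.006 m and z of short2_mid in the frame of low_seat2 between 0.031 and 0.039 m) or (horizontal distance between short2_mid and low_seat3 below 0.006 m and z of short2_mid in the frame of low_seat3 between 0.031 and 0.039 m)) and ((horizontal distance between short3_mid and low_seat1 below 0.006 m and z of short3_mid in the frame of low_seat1 between 0.031 and 0.039 m) or (horizontal distance between short3_mid and low_seat2 below 0.006 m and z of short3_mid in the frame of low_seat2 between 0.031 and 0.039 m) or (horizontal distance between short3_mid and low_seat3 below 0.006 m and z of short3_mid in the frame of low_seat3 between 0.031 and 0.039 m)) and (((horizontal distance between bar1_eye and tall_stud below 0.014 m and horizontal distance between bar1_hole and tall_pin below 0.009 m and z of bar1_eye in the frame of tall_stud between -0.004 and 0.004 m and z of bar1_hole in the frame of tall_pin between -0.004 and 0.004 m and angle between bar1_eye's own z axis and vertical below 0.05 rad) and (horizontal distance between bar2_eye and low_stud below 0.014 m and horizontal distance between bar2_hole and low_pin below 0.009 m and z of bar2_eye in the frame of low_stud between -0.004 and 0.004 m and z of bar2_hole in the frame of low_pin between -0.004 and 0.004 m and angle between bar2_eye's own z axis and vertical below 0.05 rad)) or ((horizontal distance between bar2_eye and tall_stud below 0.014 m and horizontal distance between bar2_hole and tall_pin below 0.009 m and z of bar2_eye in the frame of tall_stud between -0.004 and 0.004 m and z of bar2_hole in the frame of tall_pin between -0.004 and 0.004 m and angle between bar2_eye's own z axis and vertical below 0.05 rad) and (horizontal distance between bar1_eye and low_stud below 0.014 m and horizontal distance between bar1_hole and low_pin below 0.009 m and z of bar1_eye in the frame of low_stud between -0.004 and 0.004 m and z of bar1_hole in the frame of low_pin between -0.004 and 0.004 m and angle between bar1_eye's own z axis and vertical below 0.05 rad))) and linear speed of each of bar1, bar2 below 0.02 m/s); the robot touches nothing.
It fails at once if the oil bottle is moved more than 3 cm (distance of oil from where it was at the start of the episode above 0.03 m).
It fails at once if the wooden case is moved more than 3 cm (distance of case from where it was at the start of the episode above 0.03 m).
Of long1, long2, long3 only 2 to 3 are there at a start; the rules pass over those that are not, and their reading is None.
Of short1, short2, short3 only 2 to 3 are there at a start; the rules pass over those that are not, and their reading is None.
At some moment in a run one of bar1, bar2 may be knocked a few centimetres aside while the robot is not near it.
It also fails if it takes over 210 s, if anything falls off the work surface, if the arm or the gripper's body presses on something with over 40 N, if the wrist force passes 120 N, or if a joint passes its speed limit or range.

## Working session

There is one attempt and no reset: what is moved stays moved. The work goes in short steps, each a Python script; the robot and the scene stay as the last script left them, time stands still between calls to the robot, and variables do not carry over. Pictures are saved under pics/ and viewed, at most 16 in all, crops included, and the job is handed in when it is done.

```bash
mkdir -p pics
python3 - <<'E'
from station import env
import cv2, numpy as np
np.set_printoptions(precision=4,suppress=True)
for n in ("scene","side"):
    cv2.imwrite(f"pics/{n}0.png",env.camera(n)); c=env.get_calibration(n); print(n,c["camera_matrix"],c["T"])
cv2.imwrite("pics/wrist0.png",env.camera("wrist")); c=env.get_calibration("wrist"); print(c)
s=env.sense();print(s)
E
```

```text
scene [[599.2444   0.     315.4964]
 [  0.     599.2444 239.5391]
 [  0.       0.       1.    ]] [[-0.3427  0.7472 -0.5695  1.3704]
 [ 0.9394  0.2789 -0.1994  0.2922]
 [ 0.0098 -0.6033 -0.7974  1.1716]
 [ 0.      0.      0.      1.    ]]
side [[463.2762   0.     321.7625]
 [  0.     463.2762 240.3553]
 [  0.       0.       1.    ]] [[ 0.9862 -0.1162  0.1176  0.4924]
 [-0.1649 -0.7426  0.6491 -0.7586]
 [ 0.0119 -0.6596 -0.7516  1.0152]
 [ 0.      0.      0.      1.    ]]
{'camera_matrix': array([[330.6147,   0.    , 319.6487],
       [  0.    , 330.6147, 244.2363],
       [  0.    ,   0.    ,   1.    ]]), 'T': array([[ 0.3835,  0.8765,  0.2909,  0.1732],
       [ 0.9235, -0.3633, -0.1228,  0.6314],
       [-0.0019,  0.3158, -0.9488,  0.3853],
       [ 0.    ,  0.    ,  0.    ,  1.    ]])}
{'t': 0.15, 'joint_pos': array([-1.2442,  0.537 , -0.0044,  1.5386,  0.0026,  1.0673, -0.0712]), 'joint_vel': array([ 0.0008, -0.0034, -0.0001, -0.0037,  0.0007, -0.    , -0.0005]), 'effort': array([  0.0019, -57.1323,   0.9922, -25.1825,  -0.0561,   0.0152,
         0.0001]), 'tcp_pos': array([0.2486, 0.6001, 0.2381]), 'ee_rot': array([-3.1403,  0.0001,  2.7489]), 'contact_force': array([0.1908, 0.0009, 0.0902]), 'torque': array([-0.0053,  0.0103, -0.0289]), 'grip_force': 0.0, 'width': 0.08833013014738013}
```

View pics/scene0.png

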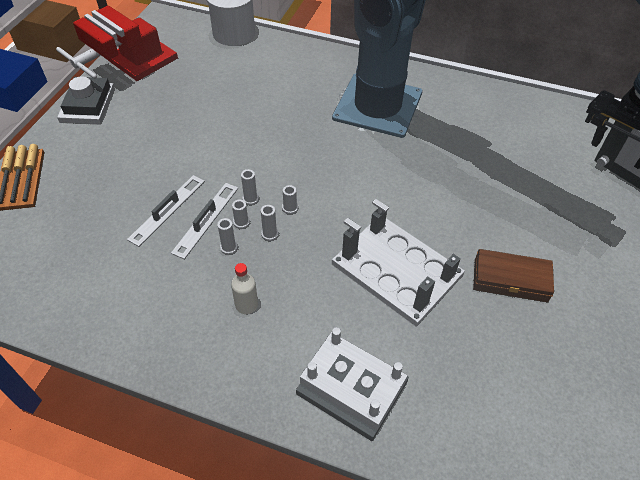

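View pics/side0.png

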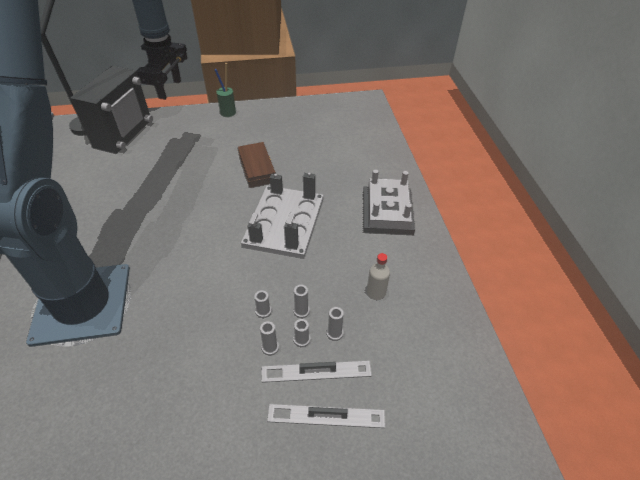

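The scene view shows five bushes: 3 long, tops at (249,174), (268,209) and (226,222), and 2 short, at (290,189) and (239,205). It also shows two bars on the left, and the carrier with its studs at the (352,224) and (379,206) end. In the side view the bars' larger openings (the eyes) are at the left end, (274,373) and (283,413).

```bash
cat > h.py <<'E'
from station import env
import cv2, numpy as np
np.set_printoptions(precision=4,suppress=True)
def ray(cal,uv):
    d=cal["T"][:3,:3]@np.linalg.solve(cal["camera_matrix"],[uv[0],uv[1],1.]); return cal["T"][:3,3],d/np.linalg.norm(d)
def plane(cal,uv,z):
    o,d=ray(cal,uv); return o+d*(z-o[2])/d[2]
def tri(c1,p1,c2,p2):
    o1,d1=ray(c1,p1);o2,d2=ray(c2,p2)
    A=np.stack([d1,-d2],1); t=np.linalg.lstsq(A,o2-o1,rcond=None)[0]
    a,b=o1+t[0]*d1,o2+t[1]*d2; return (a+b)/2,np.linalg.norm(a-b)
def proj(cal,p):
    q=cal["camera_matrix"]@(cal["T"][:3,:3].T@(np.asarray(p)-cal["T"][:3,3])); return q[:2]/q[2]
E
python3 - <<'E'
from h import *
a=env.get_calibration("scene");b=env.get_calibration("side")
P={"L1":(249,174,268,327),"S1":(290,189,262,296),"S2":(239,205,302,325),"L2":(268,209,301,291),"L3":(226,222,335,313),
"studT":(352,224,291,226),"studL":(379,206,256,226),"pinL":(452,257,276,178),"pinT":(427,283,309,177),
"eyeA":(195,184,283,413),"holeA":(138,238,374,417),"eyeB":(230,191,274,373),"holeB":(183,250,362,369),"oil":(241,268,382,258),"caseA":(480,250,240,148)}
for k,(u,v,s,t) in P.items(): print(k,*tri(a,(u,v),b,(s,t)))
for z,q in ((.045,(514,268)),): print(plane(a,q,z))
E
```

```text
L1 [ 0.471  -0.2003  0.0942] 0.0048925079566996075
S1 [ 0.4633 -0.0965  0.0709] 0.006439434601013499
S2 [ 0.5503 -0.1928  0.0684] 0.0027758204571607025
L2 [ 0.5583 -0.1134  0.0942] 0.0054396907230633545
L3 [ 0.6281 -0.1883  0.095 ] 0.004622554861353524
studT [0.5555 0.087  0.1171] 0.015446494301104091
studL [0.463  0.1253 0.0925] 0.01615876451374307
pinL [0.5392 0.3199 0.0847] 0.010404220125682416
pinT [0.6369 0.285  0.1038] 0.006194405847375979
eyeA [ 0.4795 -0.3623  0.0017] 0.012121308924360254
holeA [ 0.6804 -0.4079  0.001 ] 0.003183838851110676
eyeB [ 0.4693 -0.266   0.0013] 0.011711558007510645
holeB [ 0.6768 -0.2909 -0.0004] 0.004294985080405127
oil [ 0.7622 -0.0845  0.1452] 0.0033272913415839747
caseA [0.4715 0.393  0.1138] 0.07584380980044872
[0.4838 0.4634 0.045 ]
```

Run:
```python
from h import *
r=1.195
C=np.array([.55,.205,0]);B=np.array([.545,-.155,0])
for yaw in (r,r-np.pi):
    for nm,c,z in (("car",C,.3),("bush",B,.3),("pick",[.628,-.188,0],.07),("tallseat",[.6,.2,0],.07)):
        print(yaw,nm,env.solve_ik([c[0],c[1],z],[np.pi,0,yaw]))
    # tilted 35deg: bar x up toward pin
    R0=np.array([[np.cos(r),-np.sin(r),0],[np.sin(r),np.cos(r),0],[0,0,1]])
    from scipy.spatial.transform import Rotation as Ro
    T=Ro.from_euler('z',r)*Ro.from_euler('y',-np.radians(35))*Ro.from_euler('z',yaw-r)*Ro.from_euler('x',np.pi)
    for p in ((.6,.17,.2),(.5,.21,.18)): print("tilt",env.solve_ik(p,T.as_euler('xyz')))
for yaw in (-.2,np.pi-.2): print("bar",env.solve_ik([.58,-.385,.012],[np.pi,0,yaw]),env.solve_ik([.575,-.28,.012],[np.pi,0,yaw]))
```

```text
1.195 car [-0.799   0.3944  0.4891  1.6659 -0.2008  1.1314 -0.6316]
1.195 bush [-0.4468  0.4359  0.8741  1.732  -0.3635  1.1451  0.1587]
1.195 pick [-0.1178  0.8128  0.5129  1.6455 -0.5092  0.8198  0.2397]
1.195 tallseat [-0.6522  0.7502  0.3746  1.706  -0.372   0.7563 -0.4714]
tilt [-0.2364  0.4755  0.2057  1.9411 -1.0571  0.7536  0.3707]
tilt [-0.2409  0.3679  0.0664  2.185  -1.1991  0.5754  0.4787]
-1.946592653589793 car [-0.3273  0.3748 -0.1398  1.6369  0.0563  1.1338  2.2844]
-1.946592653589793 bush [ 0.9563  0.547  -1.0708  1.6527  0.5024  1.2468  2.5472]
-1.946592653589793 pick [ 0.8725  1.055  -1.0831  1.5792  1.0034  1.1464  2.3156]
-1.946592653589793 tallseat [-0.2191  0.7317 -0.2486  1.677   0.2402  0.763   2.1849]
tilt [ 0.5912  0.6458 -0.891   1.8932 -0.0946  0.4959  2.7323]
tilt [ 0.6683  0.6155 -1.0638  2.1384  0.0962  0.3042  2.475 ]
bar [ 0.105   1.0156  0.6844  1.5353 -0.7735  0.8773 -0.7015] [ 0.0505  0.881   0.4895  1.6959 -0.586   0.7153 -0.9288]
bar [ 0.392   0.8983  0.2028  1.5152 -0.2328  0.7518  2.0616] [ 0.2628  0.8232  0.1731  1.6821 -0.209   0.6544  1.9187]
```

```bash
cat >> h.py <<'E'
R=1.195
def look(name,c,yaw=R,z=.3,off=.05):
    env.goto([c[0]+off*np.cos(yaw),c[1]+off*np.sin(yaw),z],[np.pi,0,yaw]); env.sleep(.15)
    cal=env.get_calibration("wrist"); im=env.camera("wrist"); cv2.imwrite(f"pics/{name}.png",im)
    np.savez(f"pics/{name}.npz",**cal); return im,cal
E
python3 - <<'E'
from h import *
look("car1",[.55,.205]); look("bush1",[.545,-.155])
print(env.sense()["t"])
E
```

```text
3.6417
```

View pics/car1.png

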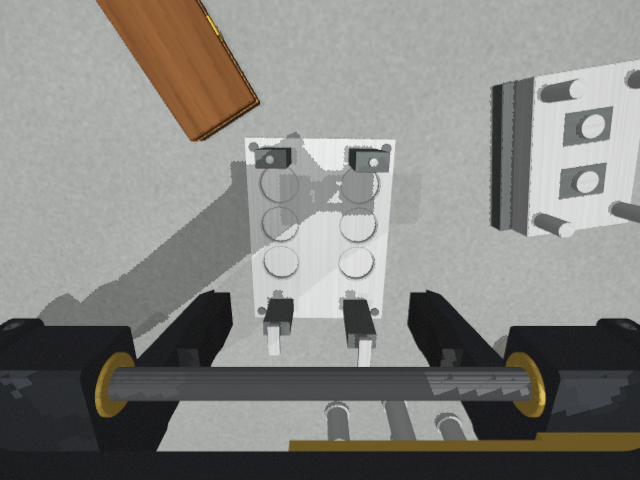

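View pics/bush1.png

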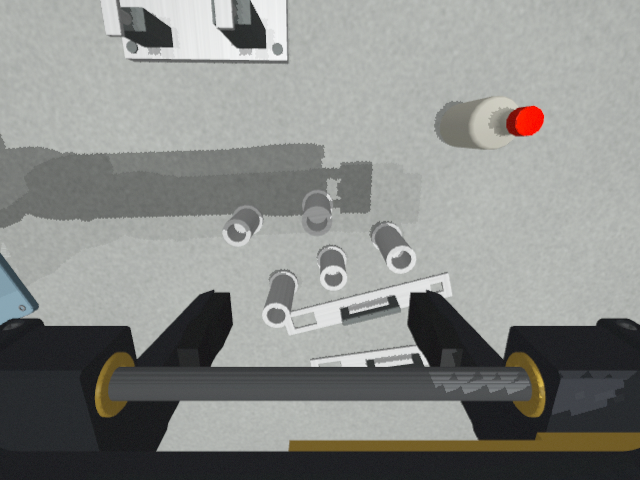

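The carrier is clear in car1: the low-row seats are near (280,183), (281,224) and (281,262), the tall row near (360,184), (357,224) and (356,261). Pin tips are at (268,158) and (373,162). In bush1 the rims are near (239,233), (316,219), (333,275), (400,258) and (275,314).

```bash
cat >> h.py <<'E'
def circ(im,uv,rng,w=28,p2=8):
    """circle nearest to uv with radius in rng (pixels), upscaled 4x"""
    x,y=int(uv[0])-w,int(uv[1])-w
    g=cv2.cvtColor(im[max(y,0):y+2*w,max(x,0):x+2*w],cv2.COLOR_BGR2GRAY); g=cv2.createCLAHE(3,(2,2)).apply(g)
    g=cv2.GaussianBlur(cv2.resize(g,None,fx=4,fy=4,interpolation=cv2.INTER_CUBIC),(0,0),2)
    c=cv2.HoughCircles(g,cv2.HOUGH_GRADIENT_ALT if 0 else cv2.HOUGH_GRADIENT,1,20,param1=80,param2=p2,minRadius=int(4*rng[0]),maxRadius=int(4*rng[1]))
    if c is None: return None
    c=c[0][0]; return np.array([max(x,0)+(c[0]-1.5)/4,max(y,0)+(c[1]-1.5)/4,c[2]/4])
def pxr(cal,p,r): # pixel radius of a ring of radius r at p
    z=(cal["T"][:3,:3].T@(np.asarray(p)-cal["T"][:3,3]))[2]; return r*cal["camera_matrix"][0,0]/z
E
python3 - <<'E'
from h import *
im=cv2.imread("pics/car1.png");cal=dict(np.load("pics/car1.npz"));o=im.copy()
pts={}
for n,uv in {"l1":(281,262),"l2":(281,224),"l3":(280,184),"t1":(356,262),"t2":(357,224),"t3":(360,184)}.items():
    r=pxr(cal,plane(cal,uv,.02),.024); c=circ(im,uv,(r-2,r+2)); pts[n]=plane(cal,c[:2],.02); print(n,r,c,pts[n])
    cv2.circle(o,(int(round(c[0])),int(round(c[1]))),int(c[2]),(0,0,255),1)
print("pins",plane(cal,(268.5,158.5),.091),plane(cal,(373.5,162),.116))
cv2.imwrite("pics/car1o.png",cv2.resize(o[120:340,220:420],None,fx=2.5,fy=2.5))
im=cv2.imread("pics/bush1.png");cal=dict(np.load("pics/bush1.npz"));o=im.copy()
for n,uv,z in (("S1",(237,233),.07),("L2",(316,219),.095),("S2",(333,275),.07),("L3",(400,258),.095),("L1",(276,314),.095)):
    r=pxr(cal,plane(cal,uv,z),.017); c=circ(im,uv,(r-1.5,r+1.5),22); print(n,r,c,plane(cal,c[:2],z))
    cv2.circle(o,(int(round(c[0])),int(round(c[1]))),int(c[2]),(0,0,255),1)
cv2.imwrite("pics/bush1o.png",cv2.resize(o[170:350,200:440],None,fx=2.5,fy=2.5))
E
```

```text
l1 17.314645239191844 [280.25  263.75   17.175] [0.4848 0.1901 0.02  ]
l2 17.989793478652125 [280.25  222.75   17.125] [0.5083 0.2439 0.02  ]
l3 18.70045531174509 [279.25  182.5    18.325] [0.5284 0.2932 0.02  ]
t1 17.316184556715093 [354.25 263.75  16.9 ] [0.5804 0.1525 0.02  ]
t2 17.991353320409015 [357.    223.5    17.125] [0.6031 0.2056 0.02  ]
t3 18.70209725043655 [359.    183.5    18.125] [0.6231 0.2546 0.02  ]
pins [0.5396 0.3261 0.091 ] [0.6376 0.2859 0.116 ]
S1 14.30105572516038 [237.25 230.25  15.6 ] [ 0.4638 -0.0956  0.07  ]
L2 15.529939294413797 [316.    220.75   14.875] [ 0.5576 -0.113   0.095 ]
S2 13.703260266765215 [333.   278.75  13.55] [ 0.5473 -0.1958  0.07  ]
L3 14.935427212998693 [401.75 260.75  15.5 ] [ 0.6314 -0.1925  0.095 ]
L1 14.08153971407542 [275.25 318.    15.35] [ 0.4669 -0.2078  0.095 ]
```

View pics/car1o.png

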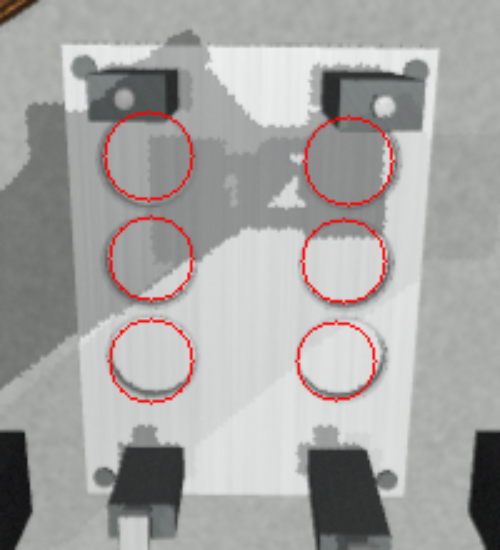

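View pics/bush1o.png

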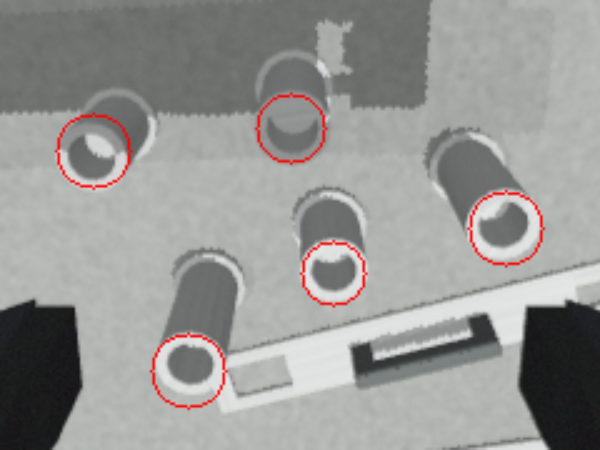

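```bash
cat > fit.py <<'E'
from h import *
from scipy.optimize import least_squares
cal=dict(np.load("pics/car1.npz"))
# row frame: u across (low->tall, -21deg dir), y along; origin at low stud
D=[(280,262.8,.02,0,64),(280.4,223.4,.02,0,118),(279.5,182.8,.02,0,172),(356.4,262.8,.02,105,64),(358,224.2,.02,105,118),(360,184.2,.02,105,172),(269.6,159,.091,0,208),(373.6,162,.116,105,208)]
W=np.array([plane(cal,d[:2],d[2])[:2] for d in D]); M=np.array([d[3:] for d in D])/1000.
def X(p,m): 
    y=np.array([np.cos(p[2]),np.sin(p[2])]); u=np.array([y[1],-y[0]]); m=np.atleast_2d(m)
    return p[:2]+m[:,:1]*u+m[:,1:]*y
s=least_squares(lambda p:(X(p,M)-W).ravel(),[.463,.125,1.195],loss="soft_l1",f_scale=.001)
print(s.x, (X(s.x,M)-W)*1000)
np.save("row.npy",s.x)
E
python3 fit.py
```

```text
[0.4623 0.1332 1.1844] [[ 1.4142  0.9735]
 [-1.3574 -0.5491]
 [-1.4587 -0.2243]
 [ 0.0264  0.1455]
 [-0.0309 -1.2539]
 [ 0.3426 -0.3781]
 [ 0.2356  0.6739]
 [ 0.2743  0.4836]]
```

```bash
cat >> h.py <<'E'
row=np.load("row.npy") if __import__("os").path.exists("row.npy") else None
if row is not None: R=row[2]
def rowpt(u,y):
    d=np.array([np.cos(row[2]),np.sin(row[2])]); return row[:2]+u*np.array([d[1],-d[0]])+y*d
def bush(p,L,u,seat):
    gp=.058 if L<.08 else .082; zt=gp-.019; q=rowpt(u,.010+.054*seat)
    rot=[np.pi,0,R]
    env.move_gripper(.060)
    env.goto([p[0],p[1],zt+.12],rot); 
    st=env.move_straight([p[0],p[1],zt],max_speed=.15,force_limit=12); assert not st,"contact at pick"
    env.move_gripper(.025); w=env.sense()["width"]; 
    env.move_straight([p[0],p[1],zt+.165],max_speed=.25)
    env.move_straight([q[0],q[1],zt+.165],max_speed=.3)
    env.move_straight([q[0],q[1],zt+.028],max_speed=.2)
    c=env.move_straight([q[0],q[1],zt+.0095],max_speed=.03,force_limit=10)
    s=env.sense(); print("width %.4f touched %s foot %.4f F"%(w,c,s["tcp_pos"][2]-zt),s["contact_force"],"t",s["t"]); return s["tcp_pos"][2]-zt
def release(up=.12):
    env.move_gripper(.060); t=env.sense()["tcp_pos"]; env.move_straight([t[0],t[1],t[2]+up],max_speed=.25)
E
python3 - <<'E'
from h import *
print(rowpt(0,0),rowpt(.105,208e-3))
f=bush([.4638,-.0956],.07,0,1)
if f<.013: release()
s=env.sense();print(s["tcp_pos"],s["t"]); cv2.imwrite("pics/w2.png",env.camera("wrist")); np.savez("pics/w2.npz",**env.get_calibration("wrist"))
E
```

```text
[0.4623 0.1332] [0.638  0.2863]
width 0.0332 touched True foot 0.0102 F [-0.9886 -0.5235  6.3971] t 9.7667
[0.4845 0.1923 0.1677] 10.9667
```

View pics/w2.png

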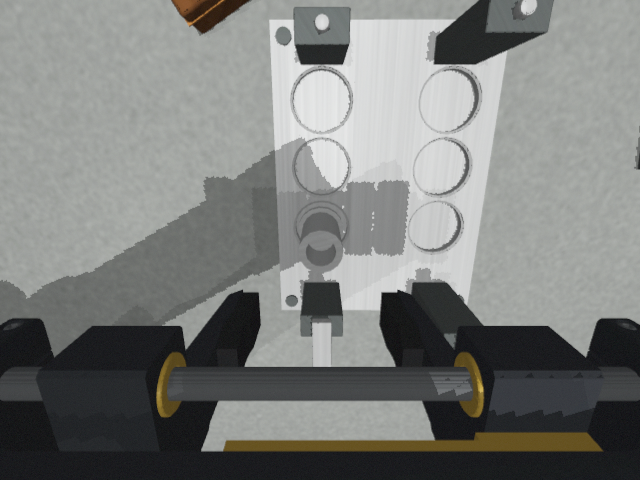

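The first short bush is home in low seat 1, at (321,225), foot at 10.2 mm. I'll carry on with the others.

Run:
```python
from h import *
cal=dict(np.load("pics/w2.npz"))
for uv,z,m in (((321.5,99),.02,(0,.172)),((322,166),.02,(0,.118)),((450,99),.02,(.105,.172)),((442.5,166.5),.02,(.105,.118)),((436,226),.02,(.105,.064)),((322,22),.091,(0,.208)),((529,7),.116,(.105,.208))):
    print((plane(cal,uv,z)[:2]-rowpt(*m))*1000)
for p,L,u,s in (([.5473,-.1958],.07,0,2),([.5576,-.113],.095,.105,3),([.6314,-.1925],.095,.105,2),([.4669,-.2078],.095,.105,1)):
    f=bush(p,L,u,s)
    if f>.013: print("NOT HOME");break
    release()
s=env.sense();print(s["tcp_pos"],s["t"]); cv2.imwrite("pics/w3.png",env.camera("wrist")); np.savez("pics/w3.npz",**env.get_calibration("wrist"))
```

```text
[-0.6545 -0.2634]
[ 0.009  -0.0116]
[-0.7658 -0.273 ]
[-0.4806 -0.2586]
[0.0301 0.0436]
[-1.0493 -1.4669]
[-1.1405 -1.8529]
width 0.0332 touched True foot 0.0104 F [-1.0439 -0.2845  6.9416] t 18.0083
width 0.0334 touched True foot 0.0104 F [-1.1461  0.2174  4.5888] t 25.8583
width 0.0337 touched True foot 0.0103 F [ 0.1176 -0.6805  5.0599] t 34.075
width 0.0332 touched True foot 0.0194 F [-2.4251 -0.7542  7.4351] t 42.025
NOT HOME
[0.5843 0.1524 0.0824] 42.025
```

View pics/w3.png

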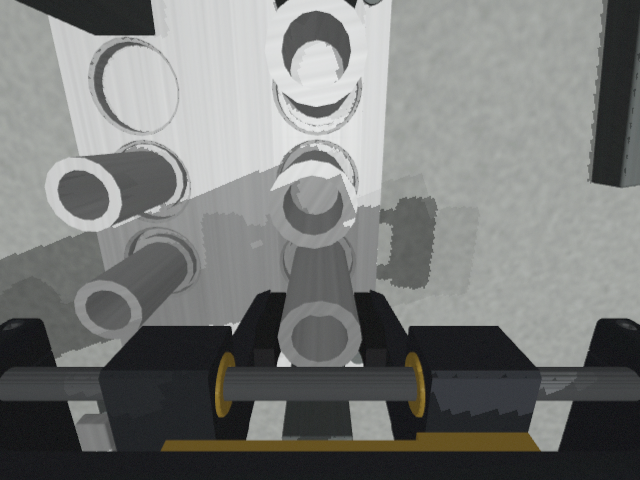

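The fifth bush, rim at (318,334), stands on the seat's edge. I'll measure its axis against the seat.

Run:
```python
from h import *
im=cv2.imread("pics/w3.png");cal=dict(np.load("pics/w3.npz"));d=np.array([np.cos(R),np.sin(R)]);U=np.array([d[1],-d[0]])
for uv,z,m in (((319,334),.1144,(.105,.064)),((315,206),.1054,(.105,.118)),((315,52),.1054,(.105,.172)),((109,306),.0804,(0,.064)),((83,193),.0804,(0,.118))):
    r=pxr(cal,plane(cal,uv,z),.017); c=circ(im,uv,(r-3,r+3),60)
    for q in (uv,c[:2]):
        e=plane(cal,q,z)[:2]-rowpt(*m); print(m,q,"across %.1f along %.1f"%(e@U*1000,e@d*1000))
```

```text
(0.105, 0.064) (319, 334) across 0.9 along 5.3
(0.105, 0.064) [319.5  340.75] across 1.1 along 2.1
(0.105, 0.118) (315, 206) across -0.5 along 1.9
(0.105, 0.118) [312.25 204.  ] across -1.6 along 2.7
(0.105, 0.172) (315, 52) across -0.2 along -0.2
(0.105, 0.172) [318.5  54.5] across 0.9 along -0.9
(0, 0.064) (109, 306) across -0.6 along -0.6
(0, 0.064) [101.25 321.75] across -6.4 along -9.7
(0, 0.118) (83, 193) across -0.7 along 2.8
(0, 0.118) [ 81.5  201.25] across -2.3 along -0.9
```

Run:
```python
from h import *
d=np.array([np.cos(R),np.sin(R)]);U=np.array([d[1],-d[0]]); zt=.063; q=rowpt(.105,.064)
for a,b in ((-4,-.7),(-2.5,-.7),(-5.5,-.7),(-4,1),(2,0)):
    p=q+d*a/1000+U*b/1000; t=env.sense()["tcp_pos"]
    env.move_straight([t[0],t[1],zt+.023],max_speed=.05); env.move_straight([*p,zt+.023],max_speed=.05)
    env.move_straight([*p,zt+.0095],max_speed=.03,force_limit=10); f=env.sense()["tcp_pos"][2]-zt; print(a,b,f)
    if f<.0125: release(.15); break
print(env.sense()["t"])
```

```text
-4 -0.7 0.01036534449764552
44.325
```

Run:
```python
from h import *
env.move_gripper(.04)
look("bars1",[.575,-.33],yaw=-.17,z=.28,off=.03); s=env.sense(); print(s["t"],s["tcp_pos"])
```

```text
46.7833 [ 0.6051 -0.334   0.2799]
```

View pics/bars1.png

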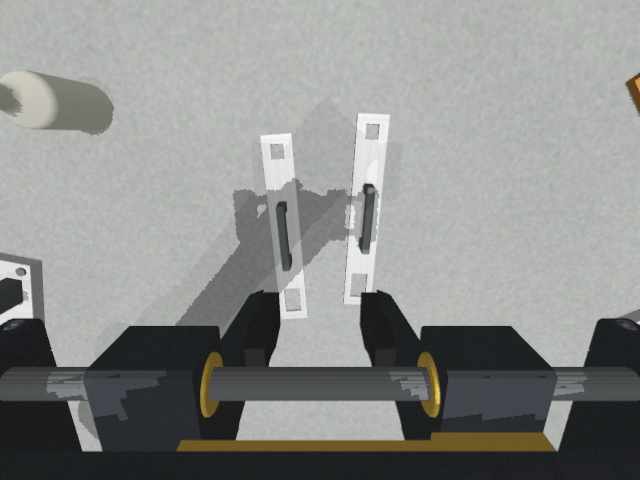

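Both bars are clear. The left bar has its hole at (277,151) and eye at (292,300), the right bar its hole at (372,131) and eye at (358,285).

```bash
cat > barm.py <<'E'
from h import *
def bars(name,px):
    cal=dict(np.load(f"pics/{name}.npz")); out=[]
    im=cv2.imread(f"pics/{name}.png")
    for hole,eye in px:
        h=plane(cal,hole,.004);e=plane(cal,eye,.004); v=h-e; yaw=np.arctan2(v[1],v[0])
        g=e+(h-e)*100/204; m=(h+e)/2
        print("len %.4f yaw %.4f"%(np.linalg.norm(v),yaw),"eye",e[:2],"hole",h[:2],"grip",g[:2],"handle px predicted",proj(cal,[g[0],g[1],.038]))
        out.append((g[:2],yaw))
    return out
if __name__=="__main__": bars("bars1",[((277.5,151),(292.5,300)),((372.5,131),(358,285))])
E
python3 barm.py
python3 - <<'E'
import cv2
im=cv2.imread("pics/bars1.png"); cv2.imwrite("pics/bars1c.png",cv2.resize(im[105:325,240:410],None,fx=2.7,fy=2.7,interpolation=cv2.INTER_CUBIC))
E
```

```text
len 0.2055 yaw -0.1045 eye [ 0.4719 -0.2719] hole [ 0.6763 -0.2933] grip [ 0.5721 -0.2824] handle px predicted [283.0132 240.1774]
len 0.2051 yaw -0.2177 eye [ 0.4795 -0.3672] hole [ 0.6798 -0.4115] grip [ 0.5777 -0.3889] handle px predicted [368.1803 221.7611]
```

View pics/bars1c.png

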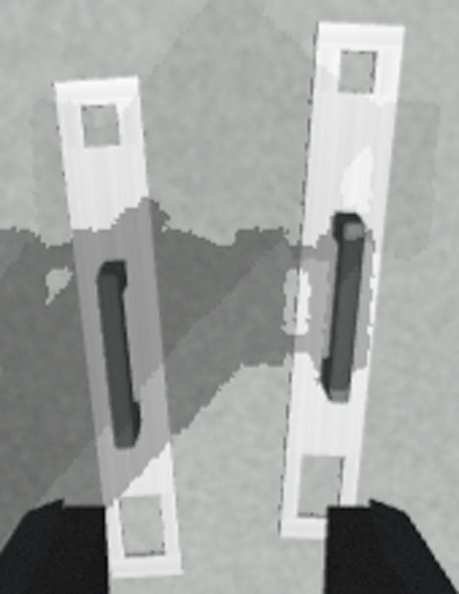

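```bash
cat >> h.py <<'E'
from scipy.spatial.transform import Rotation as Ro
class Bar:
    """bar held at its handle; poses given in a row's frame: y along from stud, z above post top, tilt th (hole end up)"""
    def __init__(s,u,post,gx=.100,dy=0.,dyaw=0.): s.u,s.post,s.gx,s.dy,s.dyaw=u,post,gx,dy,dyaw
    def pose(s,ye,ze,th):
        c,n=np.cos(th),np.sin(th); y=ye+s.gx*c-.012*n; z=ze+s.gx*n+.012*c
        p=rowpt(s.u+s.dy,y); yw=R+s.dyaw
        r=Ro.from_euler('z',yw)*Ro.from_euler('y',-th)*Ro.from_euler('x',np.pi)
        return [p[0],p[1],s.post+z],r.as_euler('xyz')
    def go(s,ye,ze,th,v=.1,f=None):
        p,r=s.pose(ye,ze,th); return env.move_straight(p,r,max_speed=v,force_limit=f)
def snap(n):
    cal=env.get_calibration("wrist"); cv2.imwrite(f"pics/{n}.png",env.camera("wrist")); np.savez(f"pics/{n}.npz",**cal)
def pickbar(g,yaw):
    rot=[np.pi,0,yaw]; env.move_gripper(.04); env.goto([g[0],g[1],.09],rot)
    print("touch",env.move_straight([g[0],g[1],.0125],max_speed=.1,force_limit=10))
    env.move_gripper(0.); print("width",env.sense()["width"])
    env.move_straight([g[0],g[1],.20],max_speed=.2)
E
python3 - <<'E'
from h import *
pickbar([.5721,-.2824],-.1045)
b=Bar(0,.083)
p,r=b.pose(.004,.105,0); env.goto(p,r); b.go(.004,.045,0); env.sleep(.2)
snap("hold1"); s=env.sense(); print(s["t"],s["width"],s["tcp_pos"],p,s["contact_force"])
E
```

```text
touch False
width 0.009393928419565704
53.2667 0.009258297441713442 [0.5018 0.2298 0.1406] [np.float64(0.5015011427703013), np.float64(0.22953464396282708), np.float64(0.2)] [-0.2722 -0.1869 -2.3711]
```

View pics/hold1.png

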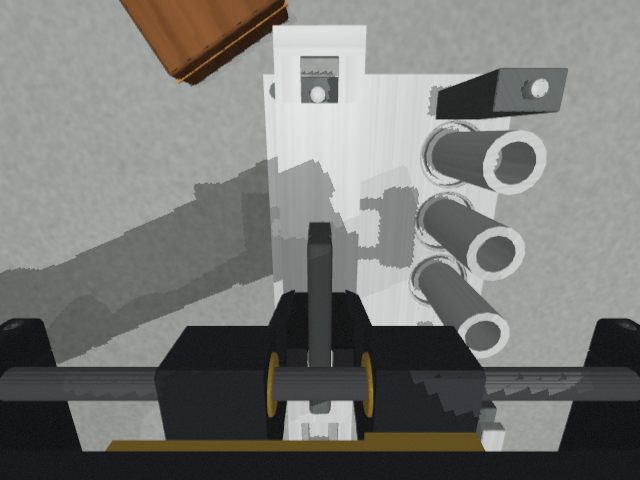

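Run:
```python
from h import *
cal=dict(np.load("pics/hold1.npz"));d=np.array([np.cos(R),np.sin(R)]);U=np.array([d[1],-d[0]])
for n,uv,z in (("hole",(319.5,79),.132),("pin",(318,94),.091),("pinT",(540,88),.116)):
    e=plane(cal,uv,z)[:2]-row[:2]; print(n,"u %.1f y %.1f"%(e@U*1000,e@d*1000))
print(env.sense()["ee_rot"])
```

```text
hole u 0.8 y 208.8
pin u 0.0 y 207.3
pinT u 105.4 y 207.2
[ 3.141  -0.001   1.1845]
```

```bash
cat >> h.py <<'E'
def hook(b,off=0.):
    T=np.radians(35); o=off
    b.go(o-.009,.08,0,.15)
    b.go(o-.009,.065,T/2,.1); b.go(o-.009,.060,T,.1)
    if b.go(o-.009,.022,T,.05,8): return "descent touch"
    if b.go(o+.0055,.022,T,.03,8): return "slide touch"
    for th in np.linspace(T,0,7)[1:]:
        # hold strip mid (-18,2) at y=-9,z=14, easing in from the tilted pose
        k=th/T; oy=o-.009-.002*k; oz=.0135
        ye=oy+.018*np.cos(th)+.002*np.sin(th); ze=oz+.018*np.sin(th)-.002*np.cos(th)
        if b.go(ye,ze,th,.05,8): return "rotate touch %.2f"%th
    return "level"
E
python3 - <<'E'
from h import *
b=Bar(-.0005,.083)
print(hook(b,-.001)); env.sleep(.1); snap("hook1"); s=env.sense(); print(s["t"],s["contact_force"],s["tcp_pos"],s["width"]); cv2.imwrite("pics/side1.png",env.camera("side")); cv2.imwrite("pics/scene1.png",env.camera("scene"))
E
```

```text
level
58.8833 [-0.1653 -0.3902 -3.0743] [0.5026 0.2324 0.1069] 0.009427442670725915
```

View pics/hook1.png

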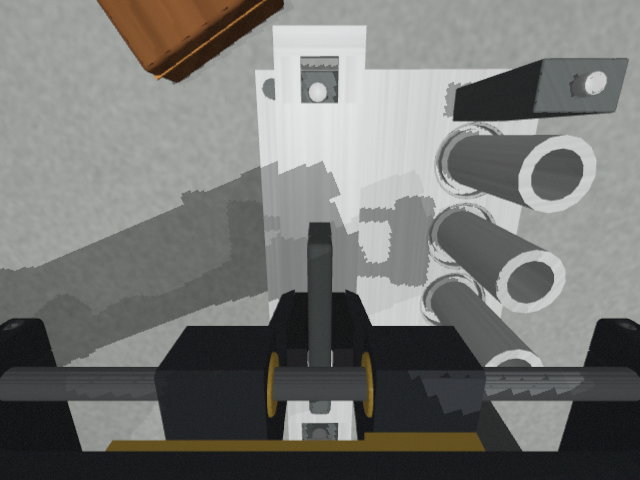

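```bash
cat >> h.py <<'E'
def seat(b,ye):
    b.go(ye,.0115,0,.05); c=b.go(ye,-.001,0,.03,8); s=env.sense(); z=s["tcp_pos"][2]-b.post-.012
    print("touch",c,"underside above post %.4f"%z,s["contact_force"],s["t"]); return z
def letgo():
    env.move_gripper(.03); t=env.sense()["tcp_pos"]; env.move_straight([t[0],t[1],t[2]+.08],max_speed=.15)
E
python3 - <<'E'
from h import *
b=Bar(-.0005,.083)
z=seat(b,.003)
if z<.003:
    letgo(); 
    b.go(.003,.16,0,.2)
    env.move_gripper(.04); im,cal=look("bars2",[.575,-.36],yaw=-.2,z=.28,off=.03); print(env.sense()["t"])
    cv2.imwrite("pics/side2.png",env.camera("side")[150:270,220:350]); cv2.imwrite("pics/combo.png",np.vstack([im,]))
    sd=cv2.resize(env.camera("side")[160:260,230:340],None,fx=2.5,fy=2.5); im=im.copy(); im[:250,:275]=sd; cv2.imwrite("pics/combo.png",im)
E
```

```text
touch True underside above post 0.0005 [-1.8972 -0.501   7.4302] 59.6333
64.0833
```

View pics/combo.png

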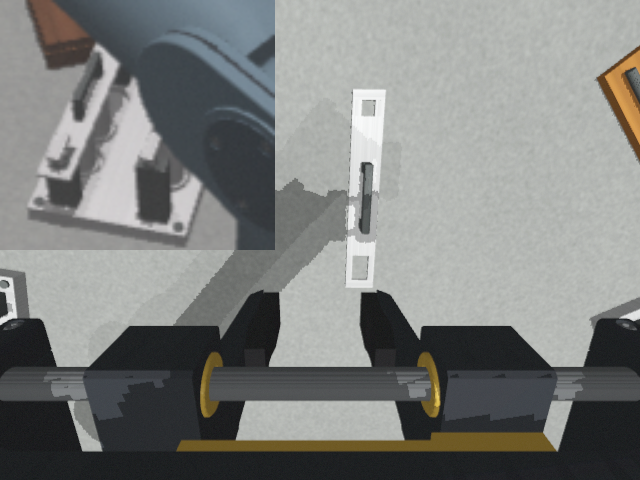

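The low bar lies on its posts. The remaining bar has its hole at (368.5,107) and eye at (360.5,267).

Run:
```python
from barm import *
(g,yaw),=bars("bars2",[((368.5,107),(360.5,267.5))])
assert np.hypot(*(g-[.5777,-.3889]))<.05
pickbar(g,yaw)
b=Bar(.105,.108)
p,r=b.pose(.004,.105,0); env.goto(p,r); b.go(.004,.045,0); env.sleep(.2)
snap("hold2"); s=env.sense(); print(s["t"],s["width"],s["tcp_pos"],s["contact_force"])
```

```text
len 0.2053 yaw -0.2064 eye [ 0.5039 -0.4023] hole [ 0.7048 -0.4444] grip [ 0.6024 -0.4229] handle px predicted [367.7762 199.903 ]
touch False
width 0.009354969419936342
70.9833 0.009281138634367816 [0.5991 0.1901 0.1656] [ 0.0611 -0.6286 -3.5068]
```

View pics/hold2.png

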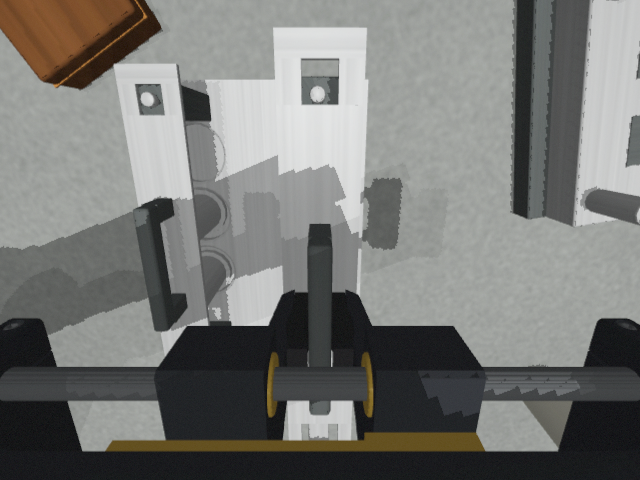

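The bar had indeed been knocked aside, and it is now in hand. Its hole is at (320,81) over the pin at (318,95). The low bar has its pin through the hole at (149,99).

Run:
```python
from h import *
cal=dict(np.load("pics/hold2.npz"));d=np.array([np.cos(R),np.sin(R)]);U=np.array([d[1],-d[0]]);E=[]
for n,uv,z in (("hole",(320,81),.157),("pin",(318,95),.116)):
    e=plane(cal,uv,z)[:2]-row[:2]; E.append([e@U,e@d]); print(n,E[-1])
q=np.array(E[0])-E[1]; assert abs(q).max()<.005
b=Bar(.105-q[0]/2,.108); off=-q[1]
print(q,hook(b,off)); s=env.sense(); print(s["t"],s["contact_force"])
z=seat(b,.004+off)
if z<.003:
    letgo(); b.go(.004,.16,0,.2); look("fin",[.55,.205],z=.32,off=-.06)
    p=env.sense()["tcp_pos"]; print(env.sense()["t"])
```

```text
hole [np.float64(0.10612620612719549), np.float64(0.20794057143399686)]
pin [np.float64(0.10512109822188627), np.float64(0.2067130656163045)]
[0.001  0.0012] level
76.2417 [-0.2153 -0.8437 -3.0941]
touch True underside above post 0.0007 [-0.8053 -0.4421  7.1844] 76.8917
79.2667
```

View pics/fin.png

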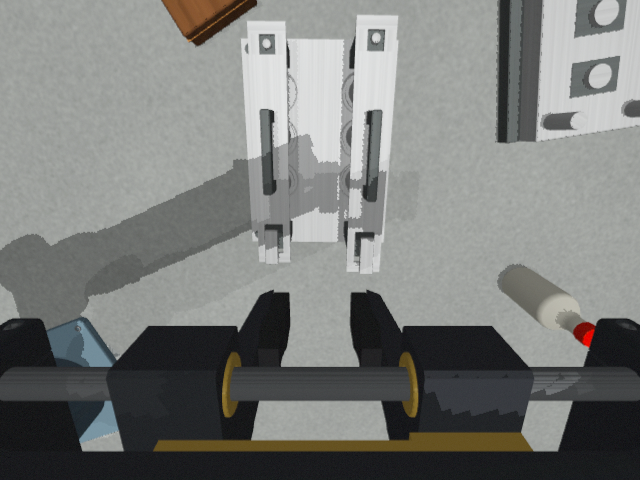

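The final view shows both bars flat, pins in their holes at (267,43) and (376,38), and eyes under the stud heads at (272,240) and (368,245). I'll hand in.

```bash
python3 -c "
from h import *
env.sleep(.5); print(env.hand_in(), env.sense()['t'])"
```

```text
the job is handed in; nothing more can be done
the job is handed in; nothing more can be done
```

The job is handed in, with no verdict returned: all five bushes (3 long, 2 short) stand home in their own rows, and both hold-down bars lie flat, hooked under the studs with the pins through their small holes.

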